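Set the step attenuator to the third click and fire the trigger

ROBOT

A 6-joint arm with a two-finger parallel gripper is mounted at the origin on the work surface. World frame = base frame: x ahead of the robot, y to its left, z up, the work surface at z = 0. Lengths are in m, angles in rad, forces in N, time in s.
With the tool pointing down it reaches from about 0.3 to 0.95 m from the base axis. Payload 3.1 kg.
Tool frame: the origin (TCP) lies midway between the tips of the shut fingers; the grasp point (between the pads) lies 19 mm behind it; z points along the fingers, y is the direction in which the jaws open and shut (so a half turn about z gives the same grasp; the last joint's range is limited). The gripper opens to 85 mm and grips with 20 to 120 N. Pads are 22 mm wide; open, the fingers measure 114 mm over their backs; the gripper's body (76 mm by 85 mm) begins 54 mm behind the grasp point. The pads swing forward as they close: fully open they stand 13 mm farther back than shut.
Start: joints at [-1.244, 0.308, 1.634, -0, 1.2, -0.07], TCP at [0.242, -0.576, 0.231] pointing down, gripper open.
Joint ranges: [-3.06, 3.06], [-0.79, 1.96], [0.05, 2.63], [-1.19, 4.34], [0.05, 2.64], [-2.94, 2.94]. Speed limits (rad/s): [2.79, 2.79, 3.14, 3.14, 3.14, 3.14].

INTERFACE

Orientations are given as a unit quaternion [w, x, y, z].
In Python, from workcell import ctrl gives the robot as it stands.
- The arm moves only by the shell command python3 -m handwheel 'ROWS' [OPENING] [FORCE]. ROWS is JSON, a list that holds one entry, the list of rows, each a list of 6 numbers: the shift along the tool's x, y, z in mm, then the turn, a rotation vector about the tool's x, y, z in rad. In form: [[[dx, dy, dz, wx, wy, wz], ...]]. A call has 1 to 5 rows; each row is the pose to reach, as a shift and turn from the pose commanded when the call began, along the tool's axes at that moment; what a row does not reach only later rows make up. A row lasts 1/10 s, in which the tool goes at most 50 mm and 8.59 degrees, less where a joint would pass 70% of its speed; a pose out of reach is approached as far as the arm can. A call with a gripper value outside its range is refused whole. OPENING is the closure in counts, from 0 (fully open) to 255 (shut), set as the call begins (- or left out, the last holds). The fingers move at their own pace and stop on an object; FORCE is the grip in N (left out, the last holds). Time passes only in rows, so rows that repeat a pose let the fingers close. It gives the time, the measured TCP pose, the force and the opening at its end, in the units of the state.
- ctrl.observe(): the state, without advancing time (a new reading comes with each control period).
- ctrl.get_image(name): name is "scene" or "top" or "wrist"; returns a dict with "color" (480x640x3 uint8, blue, green, red), "fx", "fy", "cx", "cy" (pixels), "R" (3x3) and "t" (3): a world point X has camera coordinates R X + t. Camera axes: x right, y down, z forward; pixel columns grow to the right and rows downward; lengths in m; the calibration is good to about 2 mm. A picture is of the moment at which its call begins. There is no depth.
- ctrl.hand_in(): hands the job in, once; it reports no verdict.
The state is a dict: "t": time; "q": joint angles; "dq": joint speeds; "effort": joint torques, N m; "ee_pos": TCP position; "tcp_rot": TCP orientation; "wrist_force": force on the tool from outside, world axes, zero at the start; "torque": the same for the moment, N m; "width": finger opening in m.
Only numpy, scipy, OpenCV 4.12 (cv2) and the standard library are available. Lean on these libraries where they do the work, as an engineer would, in place of code of your own. Each camera call takes 0.05 s, during which the arm holds its last target.

TASK

On the grey step attenuator, push the black lever knob along its slot, away from the end where it rests, counting the clicks, and leave it seated in the third click; never run past the third, and push it against one side with the fingertips, without pinching it. Only then press the push button on the small trigger box fully down and let it come up again, and leave all the other things on the bench where they lie.

Things in the scene. Friction and masses are not known exactly. Their poses are not given: they have to be found in the camera images.
- attenuator: Fixed grey instrument box, 160 (x) x 210 (y) x 75 (z) mm, flat top at z = 75 mm; origin at the centre of its underside. A dark slot runs along its own y axis on the top, on the line x = -20 mm. Its yaw differs from start to start by up to 0.5 rad. Two brass sockets stand 18 mm out of its +x side, at z = 40 mm.
- lever (a joint): Knob travel (m) along the attenuator's +y, from 0 at one end stop to 0.086. It starts between 0 and 0.007, free up to 0.008; then five sprung clicks are seated at 0.024, 0.039, 0.054, 0.069, 0.084, with crests half way between (the first at 0.0165). About 5 N takes it over a crest; then it jumps by itself into the next seat, ahead of what pushes it, and stays there.
- lever_top (a point): Centre of the top of the black lever knob, 109 mm above the bench. The knob is a block 32 mm (attenuator x) x 18 mm (attenuator y, the way it slides) x 30 mm high, 4 mm clear of the attenuator's top and free on all four sides. In the attenuator's frame this point is at (-20, travel - 42, 109) mm.
- trigger_box: Fixed grey plastic box, 80 x 80 x 40 mm, with one round black push button in the middle of its top; origin at the centre of its underside. It stands to the left or to the right of the attenuator, and the terminal box on the other side.
- trigger (a joint): Push button travel (m): 0 up, 0.006 fully down; a spring returns it, about 5 N at the bottom. It counts as pressed beyond 0.0045.
- trigger_top (a point): Centre of the top face of the push button (32 mm across) on the trigger box; axis vertical, presses straight down.
- terminal_box: Bystander: fixed grey box of the same size, 80 x 80 x 40 mm, with two round terminal posts up to 58 mm high and no button; origin at the centre of its underside.
- solder_reel: Bystander: loose metal reel, 60 mm across, 36 mm high, standing on its flange; origin at the centre of its underside.
- flux_bottle: Bystander: loose white bottle, 40 mm across, 85 mm high; origin at the centre of its underside.
- screwdriver: Bystander: loose screwdriver, 190 mm long, lying along its x, about 30 mm high.
- pliers: Bystander: loose pliers with blue grips, 160 mm long, 14 mm high, lying along its x.
- multitool: Bystander: loose folded steel multitool, 100 x 22 x 18 mm; origin at the centre of its underside.
- breadboard: Bystander: loose white breadboard, 85 x 55 mm, 15 mm high with its chips; origin at the centre of its underside.
Mind the look-alikes: they are no part of the job. Leave any yellow look-alike of the trigger_box alone.

How it is judged:
By the outcome, as a careful person would: the job done as asked, in the order asked, and still so for the second after the job is handed in, with the robot touching nothing.
It also fails if it takes over 64 s, if anything falls off the work surface, if the arm or the gripper's body presses on something with over 40 N, if the wrist force passes 120 N, or if a joint passes its speed limit or range.

## Working session

There is one attempt and no reset: what is moved stays moved. The work goes in short steps, Python scripts to look and compute and a shell command to move; the robot and the scene stay as the last step left them, time stands still between calls to the robot, and variables do not carry over. Pictures are saved under pics/ and viewed, and the job is handed in when it is done.

```bash
mkdir -p pics; ls; python3 - <<'E'
from workcell import ctrl
import cv2
print(ctrl.observe())
for n in ("scene","top"):
    d=ctrl.get_image(n); cv2.imwrite(f"pics/{n}0.png",d["color"]); print(n,d["fx"],d["cx"],d["cy"],d["R"],d["t"])
E
```

```text
pics
{'t': 0.0, 'q': array([-1.24369818e+00,  3.08996748e-01,  1.63519420e+00,  2.89679321e-05,
        1.19969352e+00, -6.97111988e-02]), 'dq': array([-1.50812642e-03,  1.59926327e-03,  4.19234827e-04, -1.96609275e-03,
        5.21287563e-04, -3.36417121e-05]), 'effort': array([-1.20868255e-03, -4.15258133e+01, -2.76668590e+01, -1.09256778e-04,
        1.01602139e-02,  7.21808586e-07]), 'ee_pos': array([ 0.24126009, -0.57566659,  0.23004857]), 'tcp_rot': array([-1.13816163e-03,  9.80382668e-01,  1.97100258e-01, -1.33683513e-04]), 'wrist_force': array([0.29663257, 0.36151932, 0.43507805]), 'torque': array([-0.02518968, -0.01686946,  0.02232815]), 'width': 0.08535891215850558}
scene 508.58220172641285 312.2009727773955 241.83908907992458 [[-0.80825187  0.58856398 -0.01792635]
 [ 0.37625128  0.49279415 -0.78459473]
 [-0.4529502  -0.64089497 -0.61974975]] [ 0.40365921 -0.12282892  1.68505323]
top 538.6253401952919 312.62568468629854 241.3625602097863 [[ 0.00491204 -0.99995773 -0.00777187]
 [-0.99225085 -0.00390895 -0.12418927]
 [ 0.12415365  0.00832167 -0.99222811]] [0.01321679 0.53158624 1.1801484 ]
```

View pics/scene0.png

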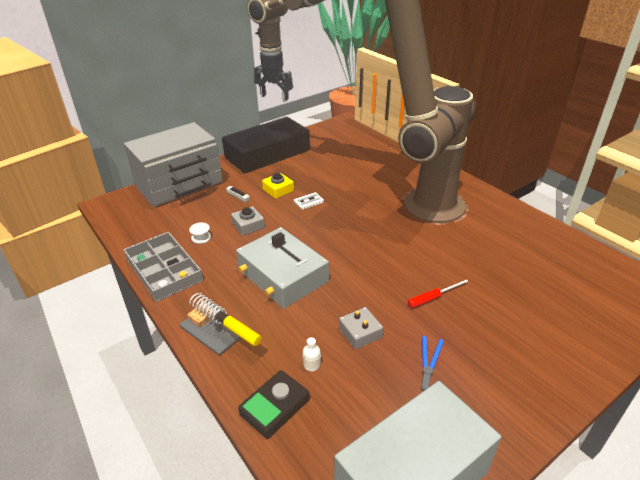

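View pics/top0.png

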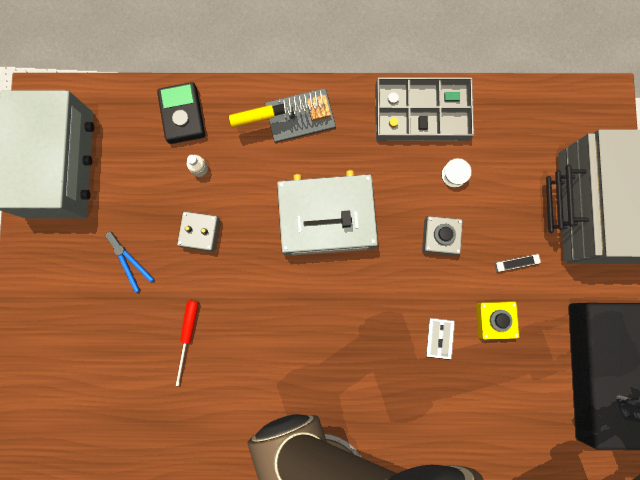

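The top view shows the grey attenuator at (327,215), with its sockets at the upper edge (297,178) and (350,174), and the black knob at (346,219), the right end of its slot. The candidates for the button box are:
- (444,235): grey box with a black button
- (500,320): yellow look-alike with a button
- (198,231): grey terminal box with two posts, no button
- (180,118): black meter with a grey dial

I choose the grey box at (444,235). Next I'll measure and check in a close crop.

```bash
cat > h.py <<'E'
import numpy as np, cv2
from workcell import ctrl
def ray(d,uv,z):
    R=np.array(d["R"]);t=np.array(d["t"]);c=-R.T@t
    v=R.T@np.array([(uv[0]-d["cx"])/d["fx"],(uv[1]-d["cy"])/d["fy"],1.0])
    return c+v*(z-c[2])/v[2]
def proj(d,X):
    p=np.array(d["R"])@np.array(X)+np.array(d["t"]);return d["fx"]*p[0]/p[2]+d["cx"],d["fy"]*p[1]/p[2]+d["cy"]
E
python3 - <<'E'
from h import *
d=ctrl.get_image("top");im=d["color"]
hsv=cv2.cvtColor(im,cv2.COLOR_BGR2HSV)
# attenuator top: low saturation bright
m=cv2.inRange(hsv,(0,0,150),(180,45,255))
def big(m,x0,y0,x1,y1):
    k=np.zeros_like(m);k[y0:y1,x0:x1]=m[y0:y1,x0:x1]
    cs,_=cv2.findContours(k,cv2.RETR_EXTERNAL,cv2.CHAIN_APPROX_NONE);return max(cs,key=cv2.contourArea)
c=big(m,265,160,390,265);r=cv2.minAreaRect(c);print("att",r)
bx=cv2.boxPoints(r);P=[ray(d,p,.075) for p in bx];print(np.round(P,4),[np.linalg.norm(P[i]-P[i-1]) for i in range(4)])
k=cv2.inRange(hsv,(0,0,0),(180,255,75))
c2=big(k,300,200,370,240);print("black",cv2.boundingRect(c2),cv2.minAreaRect(c2))
c3=big(k,425,215,465,255);r3=cv2.minAreaRect(c3);print("button",r3,ray(d,r3[0],.05))
ct=big(m,420,212,470,260);rt=cv2.minAreaRect(ct);print("trig box",rt,[np.round(ray(d,p,.04),4) for p in cv2.boxPoints(rt)],ray(d,rt[0],.04))
a=cv2.resize(im[160:270,265:395],None,fx=6,fy=5.4,interpolation=cv2.INTER_CUBIC)[:590]
cv2.imwrite("pics/c1.png",a)
s=ctrl.get_image("scene");cv2.imwrite("pics/c2.png",cv2.resize(s["color"][170:300,215:345],None,fx=4.5,fy=4.5,interpolation=cv2.INTER_CUBIC))
cv2.imwrite("pics/c3.png",cv2.resize(im[205:265,410:480],None,fx=8,fy=8,interpolation=cv2.INTER_CUBIC))
E
```

```text
att ((326.6326904296875, 213.10255432128906), (71.05045318603516, 95.48184967041016), 85.71085357666016)
[[ 0.6596  0.0959  0.075 ]
 [ 0.6764 -0.1142  0.075 ]
 [ 0.519  -0.1243  0.075 ]
 [ 0.5025  0.0823  0.075 ]] [np.float64(0.15768990713085082), np.float64(0.2107113207395745), np.float64(0.15774739829737955), np.float64(0.20723235616454538)]
black (304, 218, 39, 7) ((323.0465393066406, 221.2097625732422), (5.0347394943237305, 38.12565612792969), 87.79740142822266)
button ((445.0, 233.5), (13.0, 14.0), 90.0) [ 0.5481759  -0.27849196  0.05      ]
trig box ((443.3934631347656, 234.67214965820312), (35.12786865234375, 34.041439056396484), 5.19442892074585) [array([ 0.5122, -0.234 ,  0.04  ]), array([ 0.5889, -0.2425,  0.04  ]), array([ 0.5819, -0.3208,  0.04  ]), array([ 0.5053, -0.3117,  0.04  ])] [ 0.54692124 -0.27722594  0.04      ]
```

View pics/c1.png

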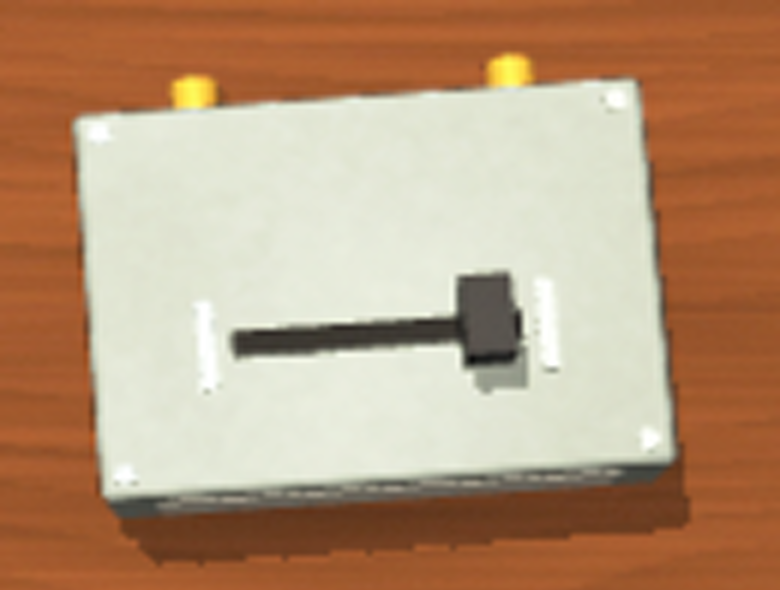

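View pics/c2.png

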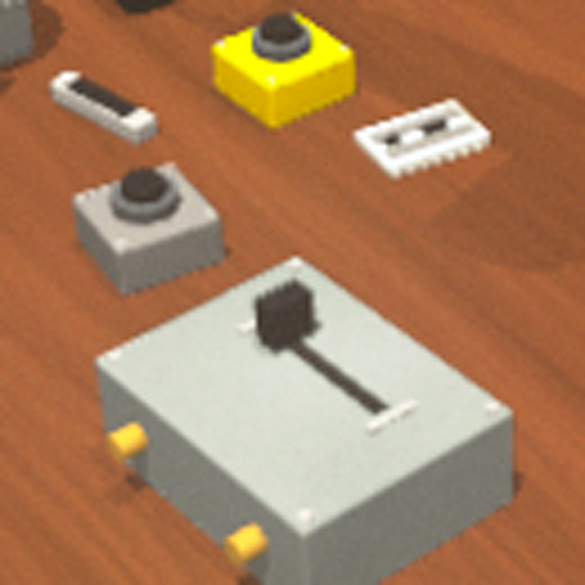

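View pics/c3.png

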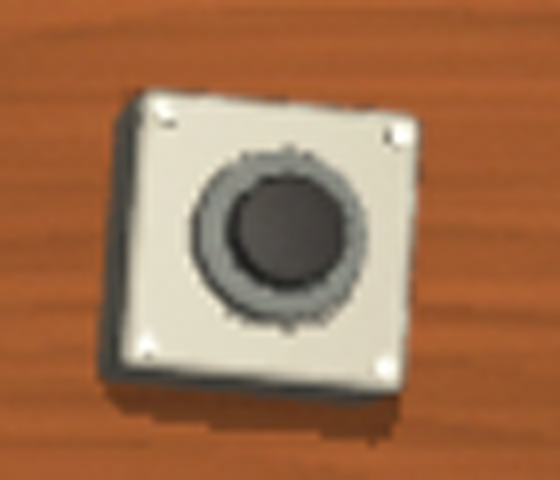

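Crop check: the grey box has a black button in a grey ring, and the knob is at the right end of the slot. The yellow one is clearly separate. Next I'll triangulate the knob and the button top.

```bash
python3 - <<'E'
from h import *
d=ctrl.get_image("top");s=ctrl.get_image("scene")
px=lambda x,y:(265+x/6,160+y/5.4)
cor=[px(75,118),px(638,80),px(678,462),px(107,497)]
P=np.array([ray(d,p,.075) for p in cor]);print(np.round(P,4))
c=P.mean(0)
ya=[np.arctan2(-(P[0]-P[1])[0],(P[0]-P[1])[1]),np.arctan2(-(P[3]-P[2])[0],(P[3]-P[2])[1]),np.arctan2((P[1]-P[2])[1],(P[1]-P[2])[0]),np.arctan2((P[0]-P[3])[1],(P[0]-P[3])[0])]
print("centre",c,"yaws",ya)
yaw=np.mean(ya);R=np.array([[np.cos(yaw),-np.sin(yaw)],[np.sin(yaw),np.cos(yaw)]])
k=np.array([ray(d,px(x,y),.109) for x,y in [(457,276),(508,272),(513,356),(465,366)]]);kc=k.mean(0)
print("knob",np.round(k,4),kc,"att frame",R.T@(kc[:2]-c[:2]))
sl=[ray(d,px(233,343),.075),ray(d,px(540,323),.075)]
for q in sl: print("slot",R.T@(q[:2]-c[:2]))
# button
ub=(410+289/8,205+229/8)
us=(215+144/4.5,170+184/4.5)
for z in(.045,.05,.055,.06,.065):
    X=ray(d,ub,z);print(z,np.round(X,4),"scene px",np.round(proj(s,X),1),"seen",np.round(us,1))
E
```

```text
[[ 0.6583  0.0934  0.075 ]
 [ 0.6748 -0.1136  0.075 ]
 [ 0.5177 -0.1267  0.075 ]
 [ 0.5027  0.0798  0.075 ]]
centre [ 0.58836431 -0.01679878  0.075     ] yaws [np.float64(0.07956171923220674), np.float64(0.07246132113281412), np.float64(0.08320282345533558), np.float64(0.08721595884908168)]
knob [[ 0.5871 -0.0454  0.109 ]
 [ 0.5887 -0.0635  0.109 ]
 [ 0.5553 -0.0651  0.109 ]
 [ 0.5513 -0.0482  0.109 ]] [ 0.57058152 -0.05552396  0.109     ] att frame [-0.02084333 -0.03716751]
slot [-0.01866433  0.05308748]
slot [-0.01909062 -0.05895087]
0.045 [ 0.5486 -0.2822  0.045 ] scene px [246.1 212.8] seen [247.  210.9]
0.05 [ 0.5479 -0.281   0.05  ] scene px [246.3 211.6] seen [247.  210.9]
0.055 [ 0.5472 -0.2798  0.055 ] scene px [246.6 210.4] seen [247.  210.9]
0.06 [ 0.5465 -0.2786  0.06  ] scene px [246.8 209.1] seen [247.  210.9]
0.065 [ 0.5458 -0.2774  0.065 ] scene px [247.  207.9] seen [247.  210.9]
```

```bash
python3 - <<'E'
from h import *
s=ctrl.get_image("scene");im=s["color"]
cv2.imwrite("pics/c4.png",cv2.resize(im[200:240,225:275],None,fx=14,fy=14,interpolation=cv2.INTER_CUBIC))
E
```

```text
(no output)
```

View pics/c4.png

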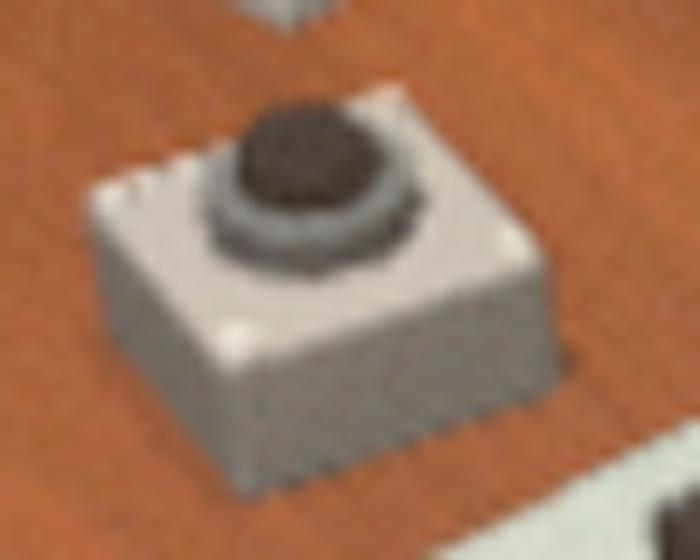

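Measured:
- **Knob:** (-20.8, -37.2) in the attenuator frame, so travel is about 5 mm, within the given 0–7 mm. The attenuator yaw is 0.081.
- **Button top:** (0.547, -0.280), z about 0.054.

I'll move over with the fingers shut and the tool's x along the slot.

```bash
python3 -m handwheel '[[[41,-26,0,0,0,-0.12],[82,-52,0,0,0,-0.25],[123,-78,0,0,0,-0.38],[164,-104,0,0,0,-0.51],[205,-130,0,0,0,-0.63]]]' 255 30
cat >> h.py <<'E'
from scipy.spatial.transform import Rotation as Ro
YAW=0.081; C=np.array([.5884,-.0168])
def tool(): 
    o=ctrl.observe();q=o["tcp_rot"];return o,Ro.from_quat([q[1],q[2],q[3],q[0]]).as_matrix()
def need(X,yawx):
    o,T=tool();d=T.T@(np.array(X)-o["ee_pos"])*1000
    W=np.array([[np.cos(yawx),np.sin(yawx),0],[np.sin(yawx),-np.cos(yawx),0],[0,0,-1.]])
    return np.round(d,1),np.round(Ro.from_matrix(T.T@W).as_rotvec(),3)
def att(x,y,z):
    c,s=np.cos(YAW),np.sin(YAW);return [C[0]+c*x-s*y,C[1]+s*x+c*y,z]
def inatt(p):
    c,s=np.cos(YAW),np.sin(YAW);v=np.array(p[:2])-C;return np.round(np.array([c*v[0]+s*v[1],-s*v[0]+c*v[1],p[2]])*1000,2)
E
python3 -c "
from h import *
print(need(att(-.02,-.080,.19),1.652))"
```

```text
t: 0.85
ee_pos: [0.3812, -0.3758, 0.2315]
tcp_rot: [0.0, 0.87, 0.493, 0.0]
wrist_force: [0.7, -1.3, -0.3]
width: 0.0125
(array([337.7,  23.6,  41.5]), array([ 0.001,  0.   , -0.621]))
```

```bash
python3 -m handwheel '[[[48,4,0,0,0,-0.12],[96,8,0,0,0,-0.25],[144,12,0,0,0,-0.38],[192,16,0,0,0,-0.51],[240,20,0,0,0,-0.62]]]'
python3 -c "
from h import *
print(need(att(-.02,-.080,.15),1.652))"
```

```text
t: 1.35
ee_pos: [0.5227, -0.1806, 0.2316]
tcp_rot: [0.0, 0.678, 0.735, 0.0]
wrist_force: [0.2, -1.4, 0.0]
width: 0.0001
(array([78. , 58.7, 81.6]), array([ 0.001,  0.   , -0.   ]))
```

```bash
python3 -m handwheel '[[[25,18,20,0,0,0],[50,36,40,0,0,0],[70,53,60,0,0,0],[70,53,75,0,0,0],[70,53,75,0,0,0]]]'
python3 - <<'E'
from h import *
print(need(att(-.02,-.080,.092),1.652), inatt(ctrl.observe()["ee_pos"]))
for n in("wrist","scene"):
    d=ctrl.get_image(n);cv2.imwrite(f"pics/{n}1.png",d["color"])
E
```

```text
t: 1.85
ee_pos: [0.5671, -0.1076, 0.1535]
tcp_rot: [-0.002, 0.679, 0.734, -0.002]
wrist_force: [-0.0, -1.0, -0.3]
width: -0.0005
(array([ 8.8,  8.9, 61.4]), array([-0.006, -0.001, -0.004])) [-28.61 -88.82 153.47]
```

View pics/wrist1.png

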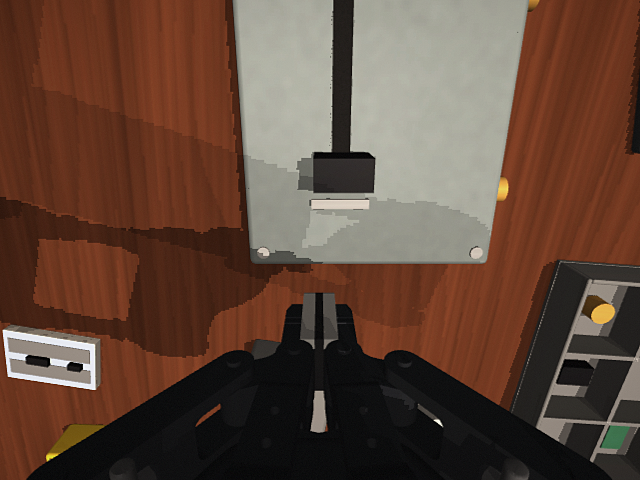

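View pics/scene1.png

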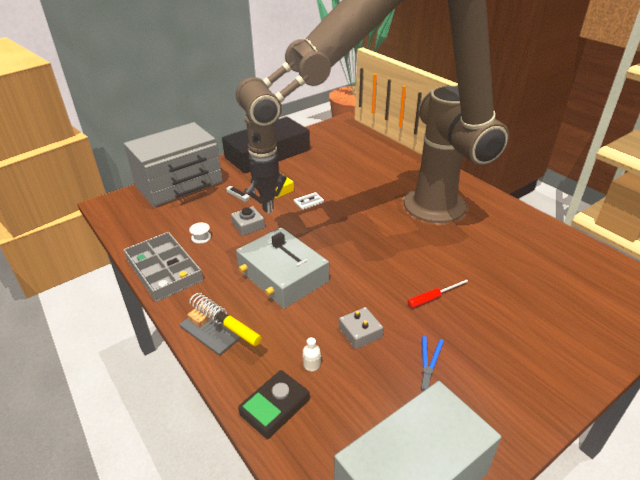

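The wrist view shows the slot as a vertical dark line at x=344, the knob at (344,172) on its near end, and the shut fingertips at (320,300). So I need about 9 mm in +y of the tool, which agrees with the calculation. Next I'll descend to z≈0.093, behind the knob.

```bash
python3 -m handwheel '[[[3,9,15,0,0,0],[6,9,30,0,0,0],[6,9,45,0,0,0],[6,9,60,0,0,0],[6,9,60,0,0,0]]]'
python3 -m handwheel '[[[0,0,0,0,0,0],[0,0,0,0,0,0]]]'
python3 - <<'E'
from h import *
o=ctrl.observe();print(inatt(o["ee_pos"]),o["wrist_force"],need(att(-.02,-.080,.092),1.652))
d=ctrl.get_image("wrist");cv2.imwrite("pics/w2.png",d["color"])
E
```

```text
t: 2.45
ee_pos: [0.5749, -0.1016, 0.0932]
tcp_rot: [-0.003, 0.68, 0.733, -0.002]
wrist_force: [-0.5, 0.3, -0.0]
width: 0.0
t: 2.65
ee_pos: [0.5782, -0.1021, 0.0968]
tcp_rot: [0.0, 0.68, 0.733, 0.0]
wrist_force: [0.5, 0.3, -0.5]
width: 0.0004
[-17.05 -84.2   96.79] [ 0.53030385  0.27516135 -0.46109711] (array([ 4.2, -3. ,  4.8]), array([ 0.001,  0.   , -0.005]))
```

View pics/w2.png

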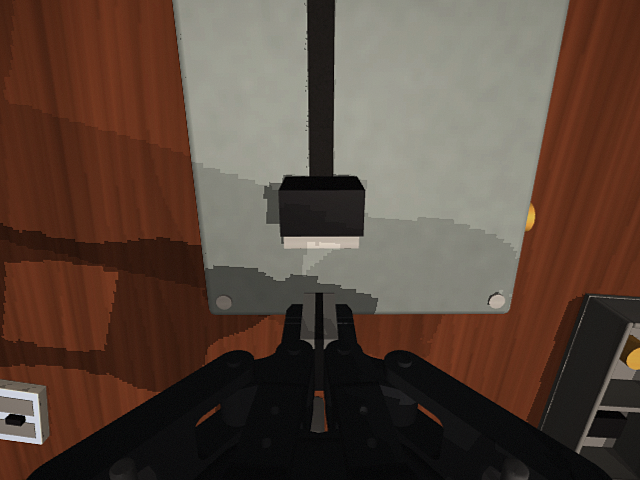

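Fingers are centred on the slot at (320,300), with the knob ahead at (322,210). I'll close the gap, then creep.

```bash
python3 -m handwheel '[[[4,-1,2,0,0,0],[8,-2,4,0,0,0],[13,-2,4,0,0,0],[18,-2,4,0,0,0],[18,-2,4,0,0,0]]]'
python3 -c "
from h import *
o=ctrl.observe();print(inatt(o['ee_pos']),o['wrist_force'])"
python3 -m handwheel '[[[1,0,0,0,0,0],[2,0,0,0,0,0],[4,0,0,0,0,0],[6,0,0,0,0,0],[6,0,0,0,0,0]]]'
python3 -c "
from h import *
o=ctrl.observe();print(inatt(o['ee_pos']),o['wrist_force'])"
```

```text
t: 3.2
ee_pos: [0.5742, -0.0831, 0.0923]
tcp_rot: [-0.0, 0.679, 0.734, 0.0]
wrist_force: [-0.4, 1.1, -0.1]
width: -0.0
[-19.49 -64.97  92.27] [-0.40749197  1.10641598 -0.05962905]
t: 3.7
ee_pos: [0.5739, -0.0778, 0.0923]
tcp_rot: [-0.0, 0.68, 0.734, 0.0]
wrist_force: [0.7, -0.7, 0.2]
width: -0.0001
[-19.42 -59.66  92.25] [ 0.70085781 -0.68756213  0.17915441]
```

```bash
f(){ python3 -c "
from h import *
o=ctrl.observe();print(inatt(o['ee_pos']),np.round(o['wrist_force'],2))"; }
python3 -m handwheel '[[[2,0,0,0,0,0],[4,0,0,0,0,0],[6,0,0,0,0,0]]]' >/dev/null; f
python3 -m handwheel '[[[2,0,0,0,0,0],[3,0,0,0,0,0],[4,0,0,0,0,0]]]' >/dev/null; f
python3 -m handwheel '[[[1,0,0,0,0,0],[1,0,0,0,0,0]]]' >/dev/null; f
python3 -m handwheel '[[[1,0,0,0,0,0],[1,0,0,0,0,0]]]' >/dev/null; f
python3 - <<'E'
from h import *
d=ctrl.get_image("wrist");cv2.imwrite("pics/w3.png",d["color"])
E
```

```text
[-19.37 -53.97  92.31] [ 0.02 -1.03 -0.26]
[-19.35 -49.87  92.29] [-0.11 -0.88 -0.34]
[-19.34 -49.26  92.31] [-0.25 -2.28 -0.59]
[-19.35 -48.49  92.32] [-0.13 -3.25  0.1 ]
```

View pics/w3.png

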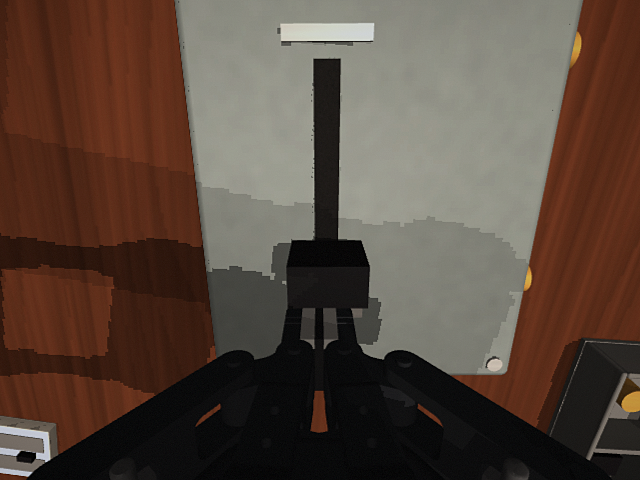

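The fingertips now bear on the knob at (328,300), and the force is rising (3.3 N). I'll creep on to the first crest.

```bash
f(){ python3 -c "
from h import *
o=ctrl.observe();print(inatt(o['ee_pos']),np.round(o['wrist_force'],2))"; }
python3 -m handwheel '[[[1,0,0,0,0,0],[1,0,0,0,0,0]]]' >/dev/null; f
python3 -m handwheel '[[[1,0,0,0,0,0],[1,0,0,0,0,0]]]' >/dev/null; f
python3 -m handwheel '[[[1,0,0,0,0,0],[1,0,0,0,0,0]]]' >/dev/null; f
python3 -m handwheel '[[[1,0,0,0,0,0],[1,0,0,0,0,0]]]' >/dev/null; f
python3 -m handwheel '[[[1,0,0,0,0,0],[1,0,0,0,0,0]]]' >/dev/null; f
```

```text
[-19.35 -46.72  92.31] [-0.85 -2.44  0.23]
[-19.34 -45.36  92.3 ] [-1.   -2.03  1.02]
[-19.33 -44.34  92.29] [-0.36 -1.18  0.96]
[-19.33 -43.41  92.25] [ 0.21 -1.29  0.75]
[-19.29 -42.47  92.25] [-0.8  -1.24 -0.14]
```

```bash
cat >> h.py <<'E'
def shot(name,fn):
    d=ctrl.get_image(name);cv2.imwrite(fn,d["color"]);
    print(inatt(-np.array(d["R"]).T@np.array(d["t"])))
    for T in (5,24,39,54,69):
        print(T,[tuple(np.round(proj(d,att(x/1000,(T-42+e)/1000,.109))).astype(int)) for x,e in((-36,9),(-4,9),(-36,-9),(-4,-9))])
    return d
E
python3 - <<'E'
from h import *
shot("wrist","pics/w4.png")
E
```

```text
[-19.48  43.88 234.32]
5 [(np.int64(278), np.int64(304)), (np.int64(359), np.int64(304)), (np.int64(280), np.int64(343)), (np.int64(358), np.int64(343))]
24 [(np.int64(276), np.int64(260)), (np.int64(361), np.int64(260)), (np.int64(278), np.int64(302)), (np.int64(359), np.int64(302))]
39 [(np.int64(274), np.int64(222)), (np.int64(362), np.int64(222)), (np.int64(276), np.int64(267)), (np.int64(360), np.int64(267))]
54 [(np.int64(272), np.int64(181)), (np.int64(363), np.int64(181)), (np.int64(274), np.int64(230)), (np.int64(362), np.int64(229))]
69 [(np.int64(270), np.int64(137)), (np.int64(365), np.int64(136)), (np.int64(272), np.int64(189)), (np.int64(363), np.int64(189))]
```

View pics/w4.png

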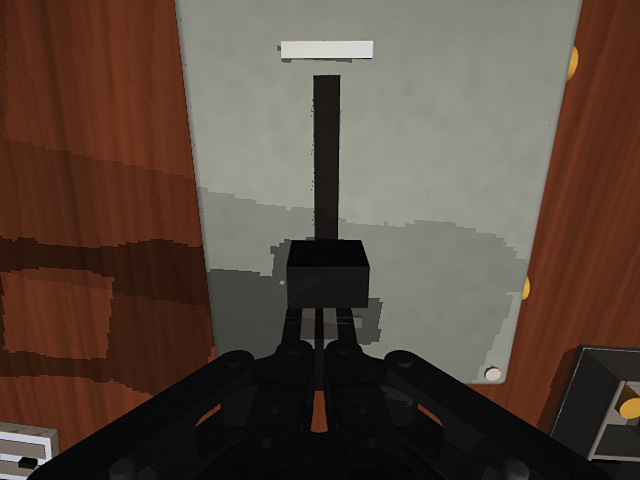

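The wrist view shows the knob at (328,287), directly ahead of the fingers. The height-plane projection suggests travel of about 22 mm. I'll check whether click 1 has happened from the scene camera.

```bash
python3 - <<'E'
from h import *
for n in("scene","top"):
    d=shot(n,f"pics/{n}4.png")
    if n=="scene": cv2.imwrite("pics/s4c.png",cv2.resize(d["color"][220:300,235:335],None,fx=7,fy=7,interpolation=cv2.INTER_CUBIC))
    else: cv2.imwrite("pics/t4c.png",cv2.resize(d["color"][165:260,270:385],None,fx=6,fy=6,interpolation=cv2.INTER_CUBIC))
E
```

```text
[619.94 872.39 955.18]
5 [(np.int64(285), np.int64(233)), (np.int64(276), np.int64(238)), (np.int64(281), np.int64(231)), (np.int64(272), np.int64(235))]
24 [(np.int64(289), np.int64(237)), (np.int64(280), np.int64(241)), (np.int64(285), np.int64(234)), (np.int64(276), np.int64(238))]
39 [(np.int64(293), np.int64(239)), (np.int64(283), np.int64(244)), (np.int64(289), np.int64(236)), (np.int64(279), np.int64(241))]
54 [(np.int64(296), np.int64(242)), (np.int64(287), np.int64(247)), (np.int64(292), np.int64(239)), (np.int64(283), np.int64(244))]
69 [(np.int64(300), np.int64(244)), (np.int64(291), np.int64(249)), (np.int64(296), np.int64(241)), (np.int64(286), np.int64(246))]
[-205.04   38.99 1237.1 ]
5 [(np.int64(342), np.int64(226)), (np.int64(341), np.int64(211)), (np.int64(351), np.int64(225)), (np.int64(349), np.int64(211))]
24 [(np.int64(333), np.int64(227)), (np.int64(332), np.int64(212)), (np.int64(342), np.int64(226)), (np.int64(341), np.int64(211))]
39 [(np.int64(326), np.int64(227)), (np.int64(325), np.int64(213)), (np.int64(335), np.int64(227)), (np.int64(333), np.int64(212))]
54 [(np.int64(319), np.int64(228)), (np.int64(318), np.int64(213)), (np.int64(328), np.int64(227)), (np.int64(326), np.int64(212))]
69 [(np.int64(312), np.int64(228)), (np.int64(311), np.int64(214)), (np.int64(321), np.int64(228)), (np.int64(319), np.int64(213))]
```

View pics/s4c.png

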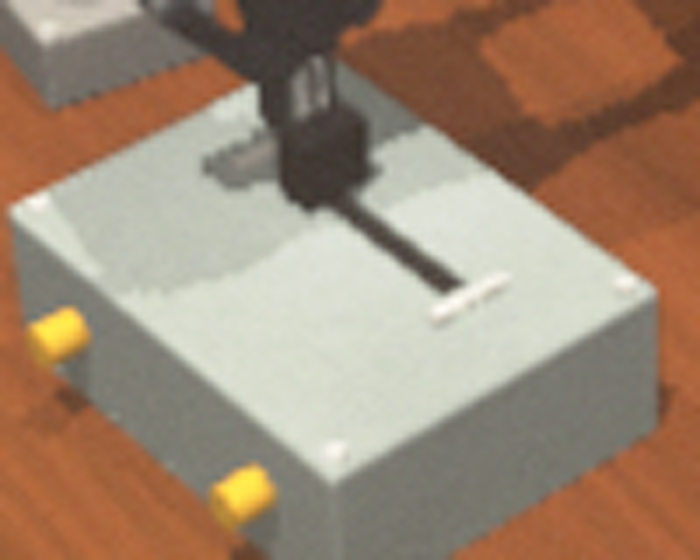

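View pics/t4c.png

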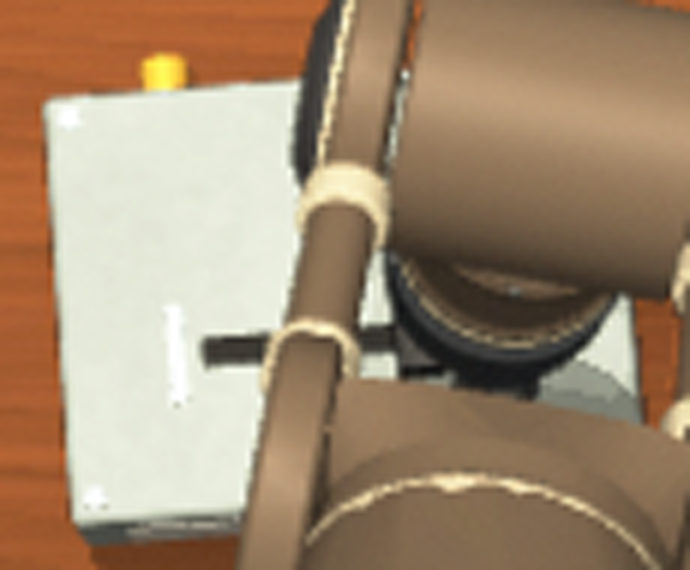

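```bash
python3 - <<'E'
from h import *
for n in("w2","w3","w4"):
    im=cv2.imread(f"pics/{n}.png").astype(int)
    col=im[170:330,300:312].mean((1,2)) # left part of knob
    print(n,[(170+i,int(v)) for i,v in enumerate(col) if 0<i<159 and abs(col[i+1]-col[i-1])>6])
E
python3 -c "
import cv2
a=cv2.imread('pics/w3.png')[220:360,250:400];b=cv2.imread('pics/w4.png')[220:360,250:400]
import numpy as np
c=np.clip(cv2.resize(np.hstack([a,b]),None,fx=2.6,fy=2.6).astype(float)*2.5,0,255)
cv2.imwrite('pics/cmp.png',c)"
```

```text
w2 [(174, 131), (175, 115), (176, 32), (177, 1), (178, 6), (189, 7), (190, 24), (191, 36), (235, 20), (236, 82), (237, 193), (238, 176), (241, 177), (242, 189), (247, 184), (248, 154), (249, 132), (254, 136), (255, 143), (269, 141), (270, 133), (274, 135), (275, 94), (276, 70), (291, 69), (292, 63), (293, 57), (294, 72), (303, 69), (304, 56)]
w3 [(175, 152), (202, 150), (203, 129), (239, 134), (240, 37), (241, 0), (242, 5), (266, 8), (267, 20), (307, 22), (308, 48), (317, 53)]
w4 [(188, 152), (206, 152), (207, 145), (208, 128), (236, 131), (237, 99), (239, 99), (240, 32), (241, 1), (242, 5), (266, 8), (267, 25), (307, 20), (308, 39), (309, 57), (317, 55), (318, 50)][ WARN:0@0.060] global loadsave.cpp:1063 imwrite_ Unsupported depth image for selected encoder is fallbacked to CV_8U.
```

View pics/cmp.png

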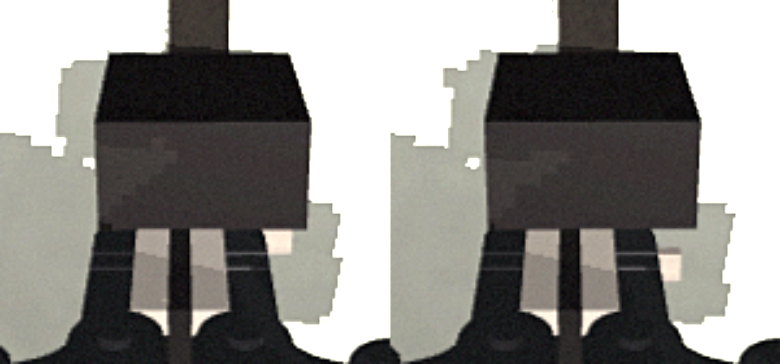

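Comparing the two wrist frames, the knob sits at identical pixels against the fingers. So it's still in contact, no jump yet, and it must be close to the first crest. I'll continue in 1 mm steps and use the knob's pixel row in the wrist camera to detect the click.

```bash
cat >> h.py <<'E'
def look(fn=None):
    d=ctrl.get_image("wrist");im=d["color"].astype(int)
    if fn: cv2.imwrite(fn,d["color"])
    col=im[60:340,295:308].mean((1,2))
    k=np.where(col<14)[0]
    # dark front face (near black) run -> its lower end is the far top edge
    b=[i for i in k if i>80]
    top=60+min(b) if b else None; bot=60+max(b) if b else None
    o=ctrl.observe();print(inatt(o['ee_pos']),np.round(o['wrist_force'],2),"front face rows",top,bot)
E
python3 -c "
from h import *
look()"
for i in 1 2 3; do python3 -m handwheel '[[[1,0,0,0,0,0],[1,0,0,0,0,0]]]' >/dev/null;python3 -c "
from h import *
look()";done
```

```text
[-19.28 -42.54  92.17] [ 0.11  0.57 -0.05] front face rows 241 266
[-19.3  -41.75  92.19] [-0.51 -0.79 -0.53] front face rows 241 266
[-19.33 -40.65  92.28] [-0.74  0.43  0.21] front face rows 240 265
[-19.3  -39.74  92.3 ] [-0.16  0.01 -1.12] front face rows 231 254
```

```bash
python3 -c "
from h import *
look();look('pics/w5.png')"
```

```text
[-19.28 -39.81  92.31] [-0.38  0.51  0.53] front face rows 230 253
[-19.29 -39.81  92.28] [0.08 0.09 0.04] front face rows 230 253
```

View pics/w5.png

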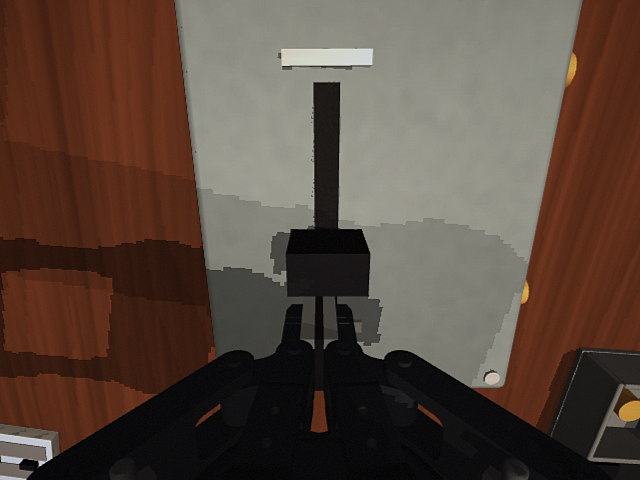

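Click 1 is done: the knob jumped about 12 px ahead of the fingers (front-face rows 241→230), with the fingers at y=-40. The crest is therefore at about -40.2, so I expect the second at about -25 and the third at about -10. I'll go on to click 2.

```bash
L(){ python3 -c "
from h import *
look()"; }
python3 -m handwheel '[[[1.5,0,0,0,0,0],[3,0,0,0,0,0],[4.5,0,0,0,0,0],[5,0,0,0,0,0],[5,0,0,0,0,0]]]' >/dev/null; L
python3 -m handwheel '[[[1,0,0,0,0,0],[2,0,0,0,0,0],[3,0,0,0,0,0],[3,0,0,0,0,0]]]' >/dev/null; L
python3 -m handwheel '[[[1,0,0,0,0,0],[2,0,0,0,0,0],[2,0,0,0,0,0]]]' >/dev/null; L
```

```text
[-19.26 -34.82  92.3 ] [ 0.66 -0.5  -0.58] front face rows 240 265
[-19.26 -32.26  92.31] [ 0.54 -4.05  0.48] front face rows 241 266
[-19.23 -29.24  92.28] [-0.65 -1.3   0.64] front face rows 241 266
```

```bash
L(){ python3 -c "
from h import *
look()"; }
for i in 1 2 3; do python3 -m handwheel '[[[1,0,0,0,0,0],[1,0,0,0,0,0]]]' >/dev/null; L; done
```

```text
[-19.23 -28.37  92.29] [ 0.31 -0.39  0.46] front face rows 241 266
[-19.22 -27.57  92.29] [-0.2  -0.48  0.22] front face rows 241 266
[-19.23 -26.61  92.2 ] [-0.17  1.3  -0.1 ] front face rows 241 266
```

```bash
L(){ python3 -c "
from h import *
look()"; }
for i in 1 2; do python3 -m handwheel '[[[1,0,0,0,0,0],[1,0,0,0,0,0]]]' >/dev/null; L; done
```

```text
[-19.36 -25.59  92.14] [ 0.61 -0.18  0.59] front face rows 240 265
[-19.26 -24.75  92.24] [-0.83 -0.2  -0.26] front face rows 230 253
```

Click 2 came at y≈-25, right where expected (rows 241→230, ahead of the fingers). Now click 3, expected at about -10.

```bash
L(){ python3 -c "
from h import *
look()"; }
python3 -m handwheel '[[[1.5,0,0,0,0,0],[3,0,0,0,0,0],[4.5,0,0,0,0,0],[5,0,0,0,0,0],[5,0,0,0,0,0]]]' >/dev/null; L
python3 -m handwheel '[[[1,0,0,0,0,0],[2,0,0,0,0,0],[3,0,0,0,0,0],[3,0,0,0,0,0]]]' >/dev/null; L
python3 -m handwheel '[[[1,0,0,0,0,0],[2,0,0,0,0,0],[3,0,0,0,0,0],[3,0,0,0,0,0]]]' >/dev/null; L
for i in 1 2; do python3 -m handwheel '[[[1,0,0,0,0,0],[1,0,0,0,0,0]]]' >/dev/null; L; done
```

```text
[-19.18 -19.82  92.28] [-0.17 -0.23 -0.25] front face rows 240 265
[-19.15 -17.24  92.31] [-0.88 -3.68 -0.53] front face rows 241 266
[-19.16 -13.12  92.27] [ 0.6  -0.54  1.34] front face rows 241 266
[-19.16 -12.41  92.25] [ 0.4  -1.24 -0.34] front face rows 241 266
[-19.14 -11.61  92.25] [ 0.58 -0.26 -0.2 ] front face rows 241 266
```

```bash
L(){ python3 -c "
from h import *
look()"; }
python3 -m handwheel '[[[1,0,0,0,0,0],[1,0,0,0,0,0]]]' >/dev/null; L; 
python3 -m handwheel '[[[1,0,0,0,0,0],[1,0,0,0,0,0]]]' >/dev/null; L
```

```text
[-19.25 -10.65  92.19] [0.09 0.4  0.16] front face rows 240 265
[-19.19  -9.76  92.24] [ 0.36 -0.55 -0.87] front face rows 231 254
```

Third click came at y≈-10. I'll back off, lift clear, and look.

```bash
python3 -m handwheel '[[[-8,0,0,0,0,0],[-20,0,0,0,0,0],[-30,0,-20,0,0,0],[-30,0,-50,0,0,0],[-30,0,-90,0,0,0]]]'
python3 -m handwheel '[[[-40,0,0,0,0,0],[-80,0,0,0,0,0],[-120,0,0,0,0,0],[-160,0,0,0,0,0],[-200,0,0,0,0,0]]]'
python3 - <<'E'
from h import *
d=shot("top","pics/t6.png");cv2.imwrite("pics/t6c.png",cv2.resize(d["color"][165:260,270:385],None,fx=6,fy=6,interpolation=cv2.INTER_CUBIC))
print(need([.5472,-.280,.085],1.652))
E
```

```text
t: 12.35
ee_pos: [0.5706, -0.0594, 0.1811]
tcp_rot: [-0.002, 0.68, 0.733, -0.001]
wrist_force: [1.1, 0.1, 0.4]
width: 0.0002
t: 12.85
ee_pos: [0.5872, -0.2603, 0.1824]
tcp_rot: [0.0, 0.68, 0.733, -0.0]
wrist_force: [0.2, -0.2, 0.3]
width: -0.0001
[-205.04   38.99 1237.1 ]
5 [(np.int64(342), np.int64(226)), (np.int64(341), np.int64(211)), (np.int64(351), np.int64(225)), (np.int64(349), np.int64(211))]
24 [(np.int64(333), np.int64(227)), (np.int64(332), np.int64(212)), (np.int64(342), np.int64(226)), (np.int64(341), np.int64(211))]
39 [(np.int64(326), np.int64(227)), (np.int64(325), np.int64(213)), (np.int64(335), np.int64(227)), (np.int64(333), np.int64(212))]
54 [(np.int64(319), np.int64(228)), (np.int64(318), np.int64(213)), (np.int64(328), np.int64(227)), (np.int64(326), np.int64(212))]
69 [(np.int64(312), np.int64(228)), (np.int64(311), np.int64(214)), (np.int64(321), np.int64(228)), (np.int64(319), np.int64(213))]
(array([ -8.9, -41.5,  97.8]), array([ 0.002,  0.007, -0.009]))
```

View pics/t6c.png

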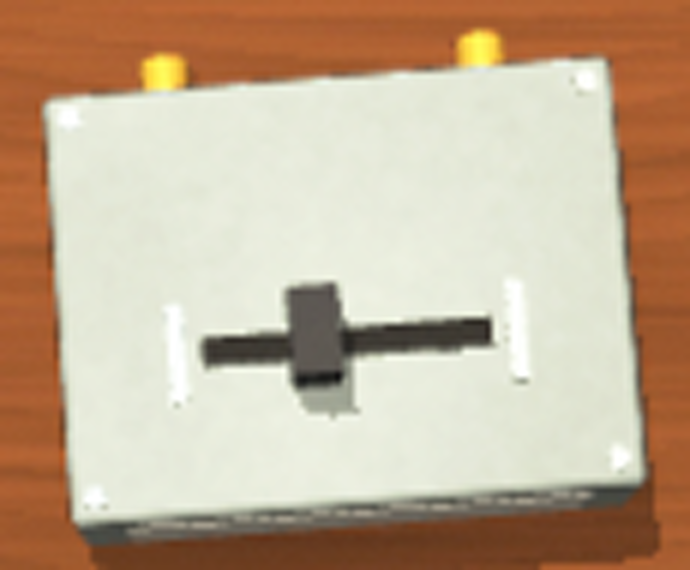

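The top view shows the knob top at columns 318–327, which matches travel 54 (predicted 318–327; 39 would be 325–335). The lever is therefore in the third click. Next is the button. I'll move above it and check from the wrist camera.

```bash
python3 -m handwheel '[[[-4,-15,20,0,0,0],[-9,-30,45,0,0,0],[-9,-41,70,0,0,0],[-9,-41,85,0,0,0],[-9,-41,85,0,0,0]]]'
python3 -m handwheel '[[[-9,0,0,0,0,0],[-9,0,0,0,0,0]]]' >/dev/null;  python3 -m handwheel '[[[9,0,0,0,0,0],[9,0,0,0,0,0]]]'
python3 - <<'E'
from h import *
for n in("wrist","scene"):
    d=ctrl.get_image(n)
    if n=="wrist": cv2.imwrite("pics/w7.png",d["color"])
    else: cv2.imwrite("pics/s7.png",cv2.resize(d["color"][180:260,200:300],None,fx=7,fy=7,interpolation=cv2.INTER_CUBIC))
print(need([.5472,-.280,.055],1.652))
E
```

```text
t: 13.4
ee_pos: [0.5454, -0.2691, 0.0946]
tcp_rot: [-0.003, 0.68, 0.733, -0.001]
wrist_force: [0.2, 0.1, -0.2]
width: -0.0001
t: 13.8
ee_pos: [0.548, -0.2687, 0.0982]
tcp_rot: [0.0, 0.679, 0.734, 0.0]
wrist_force: [-0.1, -0.2, 0.6]
width: 0.0001
(array([-10.8,  -1.5,  42.9]), array([ 0.001,  0.   , -0.004]))
```

View pics/w7.png

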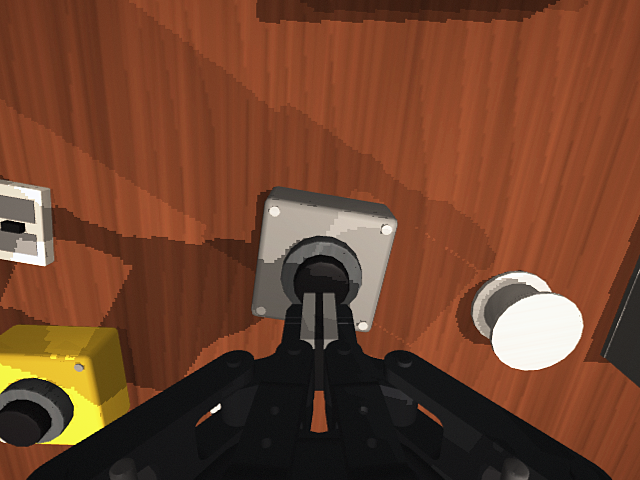

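View pics/s7.png

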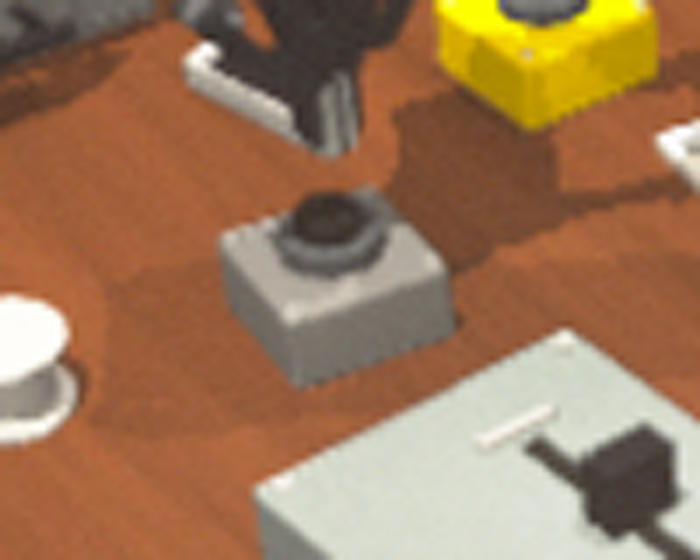

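```bash
python3 - <<'E'
from h import *
d=ctrl.get_image("wrist");X=[.5472,-.280,.054];print(proj(d,X))
o=ctrl.observe();print("tcp",proj(d,o["ee_pos"]))
for a in range(0,360,45): print(a,np.round(proj(d,[X[0]+.016*np.cos(np.radians(a)),X[1]+.016*np.sin(np.radians(a)),.054])))
v=d["color"][220:320,270:380].astype(float)*2.5
cv2.imwrite("pics/w7c.png",cv2.resize(np.clip(v,0,255).astype(np.uint8),None,fx=6,fy=6,interpolation=cv2.INTER_CUBIC))
E
```

```text
(np.float64(317.39761260770655), np.float64(289.60352785904695))
tcp (np.float64(320.0116962068261), np.float64(313.7968077857846))
0 [345. 292.]
45 [339. 273.]
90 [320. 264.]
135 [299. 270.]
180 [290. 288.]
225 [297. 305.]
270 [315. 314.]
315 [335. 308.]
```

View pics/w7c.png

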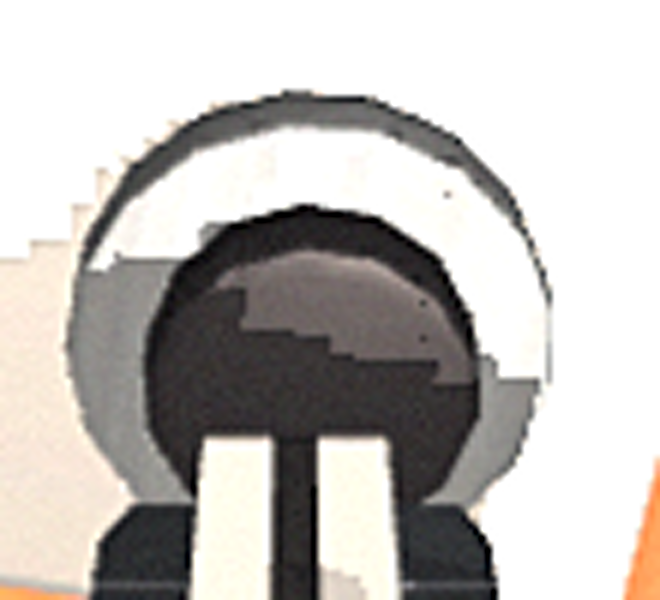

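The button cap spans columns 294–350, centred at (322,287). That means shifting -9.3 mm in x and +1 mm in y of the tool. Now I'll descend.

```bash
f(){ python3 -c "
from h import *
o=ctrl.observe();print(np.round(o['ee_pos'],4),np.round(o['wrist_force'],2))"; }
python3 -m handwheel '[[[-5,1,0,0,0,0],[-9,1,12,0,0,0],[-9,1,24,0,0,0],[-9,1,36,0,0,0],[-9,1,36,0,0,0]]]' >/dev/null; f
python3 -m handwheel '[[[0,0,1,0,0,0],[0,0,2,0,0,0],[0,0,3,0,0,0],[0,0,3,0,0,0]]]' >/dev/null; f
python3 -m handwheel '[[[0,0,1,0,0,0],[0,0,2,0,0,0],[0,0,2,0,0,0]]]' >/dev/null; f
python3 -m handwheel '[[[0,0,1,0,0,0],[0,0,2,0,0,0],[0,0,2,0,0,0]]]' >/dev/null; f
```

```text
[ 0.5478 -0.2781  0.0589] [-0.89 -0.21  3.11]
[ 0.5487 -0.2783  0.0584] [-1.99  0.89  2.84]
[ 0.549  -0.2784  0.0564] [-2.34  1.11  4.13]
[ 0.5491 -0.2785  0.056 ] [-6.11  2.59 12.85]
```

```bash
f(){ python3 -c "
from h import *
o=ctrl.observe();print(np.round(o['ee_pos'],4),np.round(o['wrist_force'],2))"; }
f
python3 - <<'E'
from h import *
d=ctrl.get_image("wrist");im=d["color"];v=im[200:400,220:420].astype(float)*2
cv2.imwrite("pics/w8.png",cv2.resize(np.clip(v,0,255).astype(np.uint8),None,fx=3,fy=3))
d=ctrl.get_image("scene");cv2.imwrite("pics/s8.png",cv2.resize(d["color"][190:250,215:290],None,fx=9,fy=9,interpolation=cv2.INTER_CUBIC))
E
f
```

```text
[ 0.5491 -0.2785  0.056 ] [-6.11  2.59 12.85]
[ 0.5491 -0.2785  0.056 ] [-5.37  2.7  12.18]
```

View pics/w8.png

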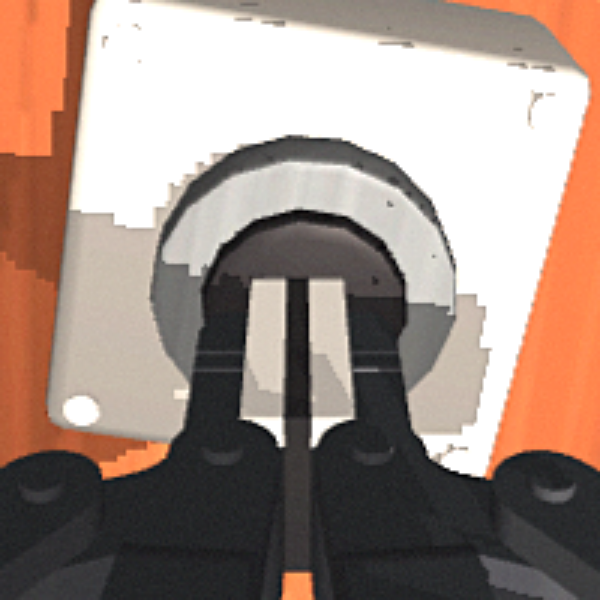

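View pics/s8.png

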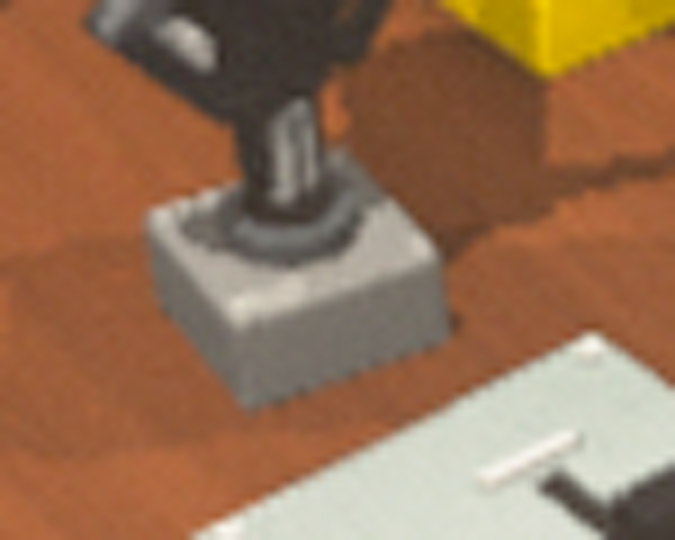

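The wrist view shows the pads on the cap, slightly behind its centre. The force rose to 12.9 N with motion stopped at z=0.056, so it looks bottomed. I'll check the stroke from the cap's edges in the two wrist views, before and now.

```bash
python3 - <<'E'
from h import *
d=ctrl.get_image("wrist");cv2.imwrite("pics/w8full.png",d["color"]);o=ctrl.observe()
p7=np.array([.548,-.2687,.0979])  # tcp in w7
R=np.array(d["R"]);t8=np.array(d["t"]);c8=-R.T@t8;c7=c8+(p7-o["ee_pos"]);t7=-R@c7
a=cv2.imread("pics/w7.png");b=d["color"]
for n,im,r in(("w7",a,(230,292)),("w8",b,(240,296))):
    col=im[r[0]:r[1],314:322].mean((1,2));print(n,[(r[0]+i,int(v)) for i,v in enumerate(col)])
print(d["fx"],d["cy"],c8,c7)
E
```

```text
w7 [(230, 171), (231, 171), (232, 171), (233, 173), (234, 176), (235, 154), (236, 28), (237, 32), (238, 38), (239, 39), (240, 40), (241, 56), (242, 106), (243, 117), (244, 111), (245, 117), (246, 117), (247, 116), (248, 116), (249, 118), (250, 119), (251, 118), (252, 115), (253, 118), (254, 103), (255, 20), (256, 7), (257, 11), (258, 14), (259, 14), (260, 14), (261, 17), (262, 31), (263, 48), (264, 50), (265, 47), (266, 43), (267, 43), (268, 42), (269, 42), (270, 41), (271, 40), (272, 40), (273, 40), (274, 41), (275, 39), (276, 20), (277, 21), (278, 22), (279, 21), (280, 21), (281, 22), (282, 21), (283, 21), (284, 21), (285, 21), (286, 20), (287, 21), (288, 21), (289, 19), (290, 20), (291, 20)]
w8 [(240, 171), (241, 171), (242, 171), (243, 176), (244, 175), (245, 58), (246, 27), (247, 37), (248, 38), (249, 40), (250, 41), (251, 42), (252, 48), (253, 64), (254, 115), (255, 111), (256, 108), (257, 106), (258, 105), (259, 106), (260, 106), (261, 106), (262, 106), (263, 105), (264, 106), (265, 106), (266, 105), (267, 106), (268, 108), (269, 97), (270, 30), (271, 8), (272, 13), (273, 18), (274, 37), (275, 51), (276, 50), (277, 48), (278, 45), (279, 43), (280, 41), (281, 41), (282, 41), (283, 40), (284, 41), (285, 40), (286, 39), (287, 39), (288, 39), (289, 38), (290, 38), (291, 38), (292, 32), (293, 24), (294, 35), (295, 33)]
359.3799794048818 236.33607848981833 [ 0.54197034 -0.19238043  0.19804121] [ 0.54088626 -0.18260466  0.23998747]
```

```bash
python3 - <<'E'
from h import *
d=ctrl.get_image("wrist");o=ctrl.observe()
R=np.array(d["R"]);c8=-R.T@np.array(d["t"]);c7=c8+(np.array([.548,-.2687,.0979])-o["ee_pos"])
def r(v): 
    w=R.T@np.array([(318-d["cx"])/d["fx"],(v+.5-d["cy"])/d["fy"],1]);return w
def tri(v7,v8):
    A=np.stack([r(v7)[1:],-r(v8)[1:]],1);s=np.linalg.solve(A,(c8-c7)[1:]);return (c7+s[0]*r(v7))[1:]
print("ring base",tri(235.5,244.9),"ring top",tri(241.6,253.2),"cap@ring",tri(254.5,269.6))
def zat(c,v,y): w=r(v);return c[2]+w[2]*(y-c[1])/w[1]
def yat(c,v,z): w=r(v);return c[1]+w[1]*(z-c[2])/w[2]
# scale from known box top z=.04
print("ring base y on z=.04:",yat(c7,235.5,.04),yat(c8,244.9,.04))
for zr in(.044,.046,.048,.05):
    y7=yat(c7,254.5,zr);y8=yat(c8,269.6,zr)
    print(zr,y7,y8,"cap top z before/now",zat(c7,261.7,y7),zat(c8,273.5,y8))
E
```

```text
ring base [-0.25234356  0.03812696] ring top [-0.25237974  0.04858452] cap@ring [-0.25900211  0.05163991]
ring base y on z=.04: -0.25169641086804684 -0.25164119988484746
0.044 -0.2621012485080601 -0.2624788628432973 cap top z before/now 0.05468120707182095 0.048281090889183725
0.046 -0.26128994643055276 -0.261568707679598 cap top z before/now 0.05657220375442798 0.05022550688169242
0.048 -0.26047864435304535 -0.2606585525158987 cap top z before/now 0.05846320043703512 0.05216992287420111
0.05 -0.259667342275538 -0.25974839735219935 cap top z before/now 0.06035419711964218 0.05411433886670991
```

The cap top dropped 6.3 mm between the views, from about 0.059 to 0.053, so the button is fully down. Release straight up.

```bash
python3 -m handwheel '[[[0,0,-3,0,0,0],[0,0,-8,0,0,0],[0,0,-20,0,0,0],[0,0,-45,0,0,0],[0,0,-80,0,0,0]]]'
python3 -m handwheel '[[[-40,-30,-30,0,0,0],[-80,-60,-30,0,0,0],[-115,-90,-30,0,0,0],[-115,-120,-30,0,0,0],[-115,-120,-30,0,0,0]]]'
python3 -m handwheel '[[[0,0,0,0,0,0],[0,0,0,0,0,0]]]'
python3 - <<'E'
from h import *
for n in("top","scene"):
    d=ctrl.get_image(n);cv2.imwrite(f"pics/{n}9.png",d["color"])
    if n=="scene": cv2.imwrite("pics/s9.png",cv2.resize(d["color"][190:310,215:345],None,fx=5,fy=5,interpolation=cv2.INTER_CUBIC))
E
```

```text
t: 16.15
ee_pos: [0.5481, -0.2778, 0.1332]
tcp_rot: [-0.002, 0.68, 0.733, -0.0]
wrist_force: [-0.7, -0.5, -0.2]
width: -0.0
t: 16.65
ee_pos: [0.4349, -0.404, 0.1644]
tcp_rot: [-0.0, 0.681, 0.732, -0.0]
wrist_force: [0.0, 1.4, 0.0]
width: -0.0001
t: 16.85
ee_pos: [0.4393, -0.4022, 0.1646]
tcp_rot: [0.001, 0.68, 0.734, 0.0]
wrist_force: [0.2, 0.9, -0.0]
width: 0.0
```

View pics/top9.png

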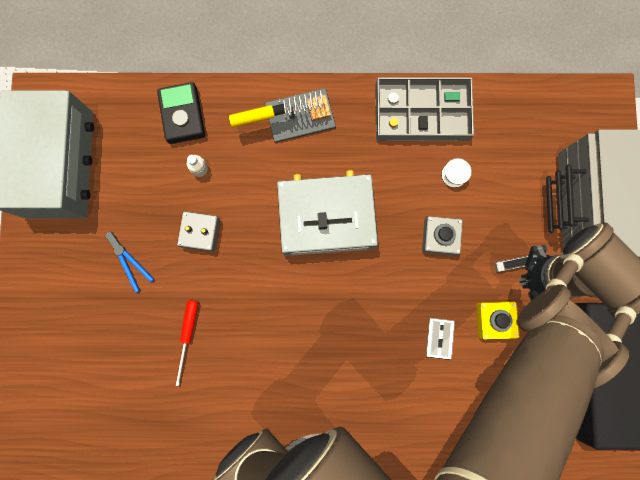

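View pics/s9.png

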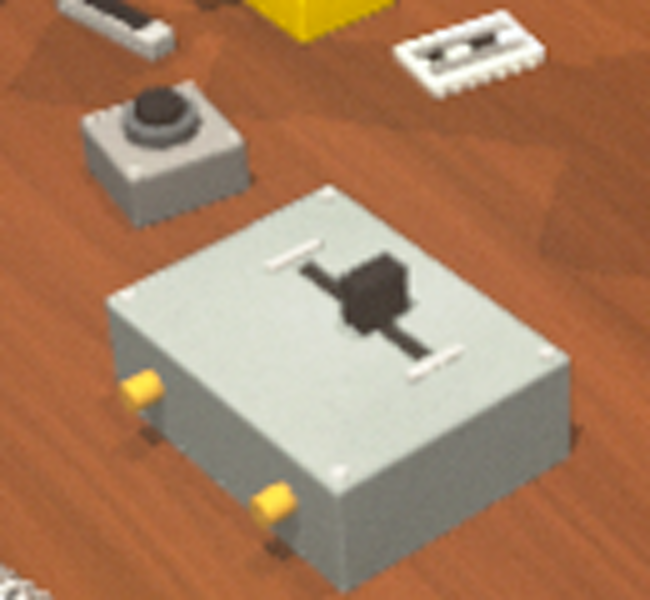

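The lever is still at travel 54 (top view column 322), the button is up again, and all the loose things are where they were. The arm touches nothing. Handing in.

```bash
python3 -c "
from workcell import ctrl
print(ctrl.hand_in())"
```

```text
the job is handed in; nothing more can be done
None
```

I pushed the lever knob with shut fingertips against one side, through three clicks, then backed off. After that I pressed the grey trigger box's button once, released it, moved clear and handed the job in at about 17 s.

**Lever:** The wrist camera showed three separate jumps, with the fingers at y ≈ -40, -25 and -10 mm, which matches the 15 mm spacing. The top view put the knob at travel 54 mm, the third click, and it was still there in the last picture.

**Button:** The cap went down about 6.3 mm between the two wrist views, within error of the full 6 mm, at about 13 N. The last scene picture showed it up again. By eye, the loose things were where they had been.

**Checks that disagreed:**
- The wrist camera put the knob about 3 mm to the side and 2–4 mm further along the slot than the other estimates. I counted clicks by the jumps, not by position.
- My first button height estimate (about 54 mm) was lower than what contact and the wrist views gave (about 59–62 mm).
- The force at the crests read lower than expected, about 3–4 N at most in the samples against the 5 N given.

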